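# Pack the van drawer: locks like with like, lift-out tray under the lip, pin tin on top

### The job

Pack the grey van drawer for the road: lay the large brass padlock flat on its floor in front of the steel padlock already packed there, and the brass lock cylinder in front of the nickel cylinder, like with like, leaving the two packed locks where they lie. When both are in, fit the flat steel lift-out tray over them: tuck its bare front edge under the lip along the drawer's front wall (the wall with the pull handle), then lower its back edge onto the back ledge so that it lies level. Last, set the open tin of lock pins upright in the tray, behind the tray's handle and on the side where the cylinders are packed; never tip the tin, and leave the small padlock and the mug alone.

Things in the scene. Friction and masses are not known exactly. Their poses are not given: they have to be found in the camera images.
- drawer: Fixed grey steel drawer 228 x 236 x 47 mm. Origin: underside centre; -x is its front (pull handle), y its left. Inside 222 x 230, floor z 3; divider along x at y 0 (top z 25): left, right column. Ledges, top z 28: front 24 deep, back 12. Lip along front wall: 24 inward, z 44 to 47. Column floors: x -87 to 99. Stands left or right, front to the robot, yaw within 0.25.
- tray: Loose bare-steel tray 206 (x) x 210 mm, 0.3 kg. Origin: underside centre; -x is its front, to the robot. Plate 4 thick; front 32 mm bare tongue; rims to z 18. Handle rail along y at x 0: 8 thick, 84 long, z 24 to 40. Goes under the lip only tilted, front low, about 0.26 rad. Home: origin at drawer x 0, y 0, z 28 (play 8 in x, 10 in y), same yaw.
- padlock_brass: The large brass padlock lying on its back, 0.2 kg, 68 (x, with shackle) by 45 (y) by 19 mm high. Origin: centre of its underside. The square body spans x = -32 to +6 mm: grasp it across its 45 mm sides (y); the round shackle is at +x. To be laid in front of the steel padlock.
- cylinder_brass: Brass euro-profile lock cylinder lying on its side, 0.19 kg, 72 long (y), 17 high; origin on the underside; 44 wide in x with the small cam that sticks out at +x. The flanks to grasp are 30 mm apart in x, from x = -26 to +4 mm (middle at x = -11). To be laid in front of the nickel cylinder.
- padlock_steel: Grey steel padlock, 58 by 38 by 16 mm, loose, already packed on the drawer floor in the back half (drawer x about +59 mm) of the left or of the right column. Origin: centre of the underside. Not to be moved.
- cylinder_nickel: Nickel-grey lock cylinder, 72 long, 44 wide, 17 high, loose, already packed on the drawer floor in the back half of the other column, lying front to back. Origin as with the brass one. Not to be moved.
- pin_tin: Round open tin with tiny brass lock pins, 64 mm across, 22 high, 0.12 kg. Origin: centre of the underside. Grasp across the wall from above. Must stay upright; goes last, into the tray behind (+x of) the handle, on the side of the cylinders (left or right half). About 40 mm to the side and 52 mm behind the handle leaves room for the fingers.
- padlock_small: Bystander: small brass padlock, 46 by 30 by 13 mm, like the large one but two thirds its size. Leave it.
- mug: Bystander: white spotted mug, 82 mm across, 91 high, with coffee. Leave it.
Not all that is in view belongs to the job. What is shaped like the pin_tin but turquoise is not meant.

How it is judged:
By the outcome, as a careful person would: the job done as asked, in the order asked, and still so for the second after the job is handed in, with the robot touching nothing.
It also fails if it takes over 99 s, if anything falls off the work surface, if the arm or the gripper's body presses on something with over 40 N, if the wrist force passes 120 N, or if a joint passes its speed limit or range.

### The arm

A 6-joint arm with a two-finger parallel gripper is mounted at the origin on a cart in front of the work surface, level with it; the furniture and walls round the work are solid. World frame = base frame: x ahead of the robot, y to its left, z up, the work surface at z = 0. Lengths are in m, angles in rad, forces in N, time in s.
With the tool pointing down it reaches from about 0.425 to 0.95 m from the base axis. Payload 14.7 kg.
Tool frame: the origin (TCP) lies midway between the tips of the shut fingers; the grasp point (between the pads) lies r.grasp_offset behind it (r.grasp_offset is the distance from the TCP to the grasp point, in m); z points along the fingers, y is the line along which they close (so a half turn about z gives the same grasp; the last joint's range is limited). The gripper opens to 85 mm and grips with 20 to 120 N. Pads are 22 mm wide; open, the fingers measure 114 mm over their backs; the gripper's body (76 mm by 85 mm) begins 54 mm behind the grasp point. The pads swing forward as they close: fully open they stand 13 mm farther back than shut.
Start: joints at [-0.047, 0.48, 1.596, -0, 1.065, -0.047], TCP at [0.65, 0, 0.231] pointing down, gripper open.
Joint ranges: [-2.75, 2.75], [-0.82, 2.05], [0.23, 2.67], [-1.56, 4.7], [0.09, 2.69], [-2.92, 2.92]. Speed limits (rad/s): [1.89, 1.89, 2.39, 3.01, 3.01, 3.01].

### API

Orientations are given as a rotation vector (axis times angle).
In Python, from workcell import r gives the robot as it stands.
- The arm moves only by the tool play_rows, never from a script. Its argument "plan" is a list of rows, each a list of 4 numbers: the shift along the tool's x, y, z in mm, then the turn about the tool's z in rad. A call has 1 to 20 rows; each row is the pose to reach, as a shift and turn from the pose commanded when the call began, along the tool's axes at that moment; what a row does not reach only later rows make up. A row lasts 1/8 s, in which the tool goes at most 62.5 mm and 10.7 degrees, less where a joint would pass 70% of its speed; a pose out of reach is approached as far as the arm can. A call with a gripper value outside its range is refused whole. "jaw" is the opening in per cent of the stroke, from 0 (shut) to 100 (fully open), set as the call begins (left out, the last holds). The fingers move at their own pace and stop on an object; the grip force is fixed at half the most. Time passes only in rows, so rows that repeat a pose let the fingers close. It gives the time, the measured TCP pose, the force, the opening and the grip force at its end, in the units of the state.
- r.state(): the state, without advancing time (a new reading comes with each control period).
- r.capture(name): name is "scene" or "side" or "wrist"; returns the picture (384x512x3 uint8, red, green, blue); there is no depth.
- r.calibration(name): a dict with "camera_matrix" (3x3 intrinsics, pixels), "xyz" and "rotation" of the camera in the world. Camera axes: x right, y up, looking along -z (the intrinsics and any distortion apply to the point x, -y, -z); pixel columns grow to the right and rows downward; lengths in m; the calibration is good to about 2 mm. A picture is of the moment at which its call begins: read the wrist's pose just before it. calibration takes no time and is no camera call; for the wrist camera it gives the pose at the moment of the call.
- r.sign_off(): hands the job in; it is judged then, once.
Trained networks look in the newest picture that a camera, given by its name, has taken for a name from the list of things; names that differ only in an ending like _2 or _b are one class to them, and where a whole thing is asked for, a point or a joint stands for the part that bears it (a point fixed in the world has none). Each returns a list of dicts, best first, with "conf" (0 to 1); they miss things now and then, are a little off and sometimes report something else, mostly with a low value. They report only what shows in the picture. A call takes as long as a camera call. They do not tell look-alikes from the thing itself.
- r.recognise(query, camera): "uv" ([column, row] in pixels, amid what is visible of it).
The state is a dict: "clock": time; "joint_positions": joint angles; "qd": joint speeds; "tau": joint torques, N m; "eef_pos": TCP position; "ee_rot": TCP orientation; "contact_force": force on the tool from outside, world axes, zero at the start; "moment": the same for the moment, N m; "grip_width": finger opening in m; "grip_force": force on a finger pad.
Only numpy, scipy, OpenCV 4.12 (cv2) and the standard library are available. Lean on these libraries where they do the work, as an engineer would, in place of code of your own. Each camera call takes 0.05 s, during which the arm holds its last target. There are 200 camera calls.

## Working session

There is one attempt and no reset: what is moved stays moved. The work goes in short steps, Python scripts to look and compute and a tool call to move; the robot and the scene stay as the last step left them, time stands still between calls to the robot, and variables do not carry over. Pictures are saved under pics/ and viewed, at most 14 in all, crops included, and the job is handed in when it is done.

Besides the shell and the picture viewer there is one more tool, called in YAML: its name, and indented under it one key for each argument. play_rows: Moves the arm, as the interface text tells. Its arguments: {"type":"object","properties":{"plan":{"type":"array","items":{"type":"array","items":{"type":"number"}}},"jaw":{"type":"number"}},"required":["plan"]}

```bash
ls; mkdir -p pics; python3 - <<'E'
from workcell import r
import cv2,numpy as np
print(r.state()['clock'],r.grasp_offset)
for c in ("scene","side"):
    im=r.capture(c); cv2.imwrite(f"pics/{c}0.png",im[:,:,::-1])
    k=r.calibration(c); print(c,k)
    for n in "drawer tray padlock_brass cylinder_brass padlock_steel cylinder_nickel pin_tin padlock_small mug".split():
        print(n,[(np.round(d['uv']).tolist(),round(d['conf'],2)) for d in r.recognise(n,c)][:4])
print(r.state()['clock'])
a=cv2.imread("pics/scene0.png");cv2.imwrite("pics/scene0b.png",cv2.resize(a,(800,600),interpolation=cv2.INTER_CUBIC))
a=cv2.imread("pics/side0.png");cv2.imwrite("pics/side0b.png",cv2.resize(a,(800,600),interpolation=cv2.INTER_CUBIC))
E
```

```text
pics
0.0 0.0187
scene {'camera_matrix': array([[369.70945568,   0.        , 258.13323639],
       [  0.        , 369.70945568, 195.65700031],
       [  0.        ,   0.        ,   1.        ]]), 'xyz': array([ 0.09910329, -0.46493742,  0.77067632]), 'rotation': array([ 0.67480324, -0.28972356, -0.72248042])}
drawer [([267.0, 326.0], 0.36)]
tray [([197.0, 146.0], 0.89)]
padlock_brass [([268.0, 325.0], 0.87)]
cylinder_brass [([132.0, 182.0], 0.49)]
padlock_steel [([324.0, 235.0], 0.71), ([196.0, 147.0], 0.27)]
cylinder_nickel [([365.0, 258.0], 0.7)]
pin_tin [([226.0, 218.0], 0.79), ([214.0, 257.0], 0.73), ([231.0, 186.0], 0.66), ([132.0, 178.0], 0.28)]
padlock_small [([322.0, 239.0], 0.45)]
mug [([310.0, 157.0], 0.94), ([268.0, 194.0], 0.19)]
side {'camera_matrix': array([[393.09573531,   0.        , 256.91853887],
       [  0.        , 393.09573531, 199.68307989],
       [  0.        ,   0.        ,   1.        ]]), 'xyz': array([0.21863724, 0.91992408, 0.70666953]), 'rotation': array([ 0.24765461, -1.31504716, -2.53126904])}
drawer [([281.0, 160.0], 0.86)]
tray []
padlock_brass [([342.0, 174.0], 0.69)]
cylinder_brass [([301.0, 286.0], 0.87)]
padlock_steel []
cylinder_nickel []
pin_tin [([294.0, 214.0], 0.74), ([249.0, 220.0], 0.66), ([216.0, 269.0], 0.63), ([326.0, 197.0], 0.56)]
padlock_small []
mug [([194.0, 180.0], 0.7)]
1.0
```

View pics/scene0b.png

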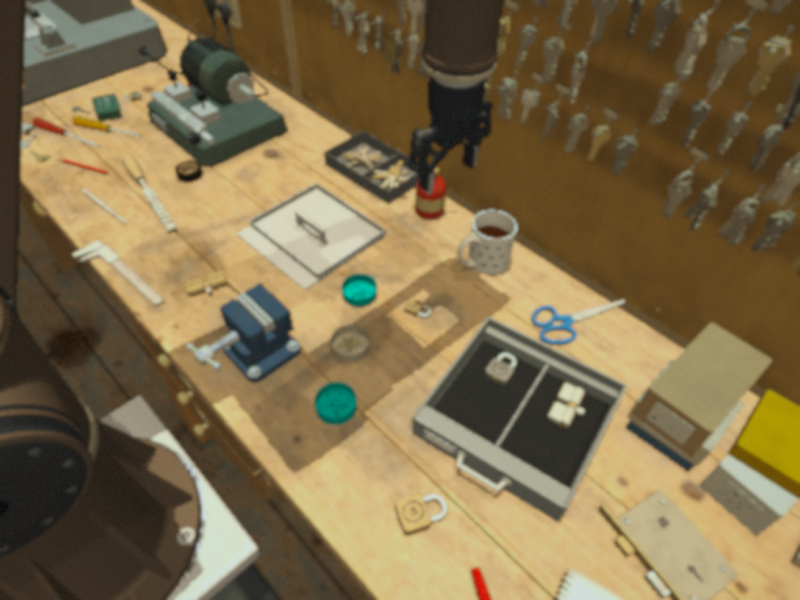

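View pics/side0b.png

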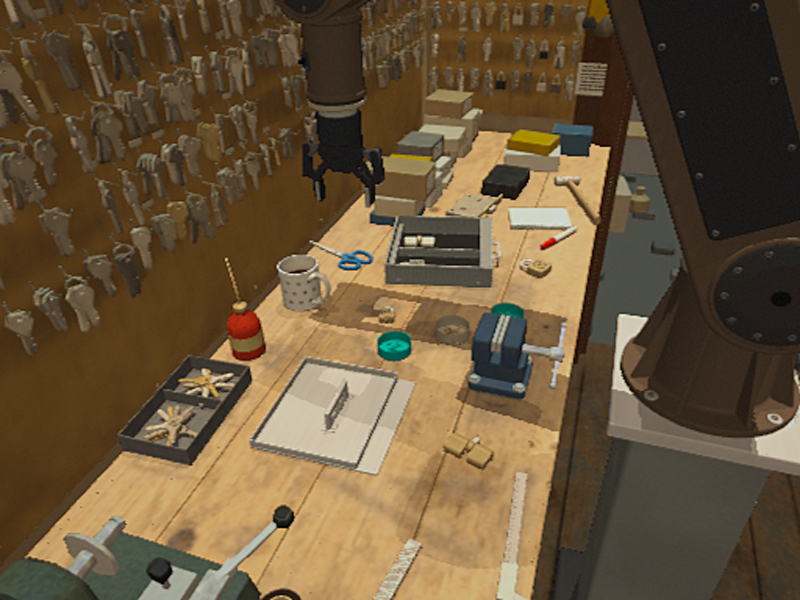

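The scene view (800x600) shows the drawer with rim corners near (488,322), (623,387), (560,512) and (415,415). The steel padlock is in its left column and the nickel cylinder in its right. The brass padlock is at (420,512), the brass cylinder at (207,284), the tray at (315,235) and the grey pin tin at (350,343). The two turquoise tins are decoys.

```bash
cat > h.py <<'E'
from workcell import r
import cv2,numpy as np
from scipy.spatial.transform import Rotation as R
def ray(c,uv,k=None):
    k=k or r.calibration(c); K=k['camera_matrix']; M=R.from_rotvec(k['rotation']).as_matrix()
    p=np.linalg.solve(K,[uv[0],uv[1],1.]); return k['xyz'],M@[p[0],-p[1],-p[2]]
def onz(c,uv,z,k=None):
    o,d=ray(c,uv,k); return o+d*(z-o[2])/d[2]
def proj(c,P,k=None):
    k=k or r.calibration(c); M=R.from_rotvec(k['rotation']).as_matrix()
    q=(np.atleast_2d(P)-k['xyz'])@M*[1,-1,-1]; q=q@k['camera_matrix'].T
    return q[:,:2]/q[:,2:]
def tool(P):
    "world point -> shift in tool axes, mm"
    s=r.state(); return np.round(1000*R.from_rotvec(s['ee_rot']).inv().apply(np.array(P)-s['eef_pos']),1)
def snap(c,name):
    im=r.capture(c)[:,:,::-1]; cv2.imwrite(f"pics/{name}.png",cv2.resize(im,(800,600),interpolation=cv2.INTER_CUBIC))
E
python3 - <<'E'
from h import *
S=1.5625
g=lambda c,uv,z:np.round(onz(c,np.array(uv)/S,z),3)[:2]
print("drawer", [g("scene",u,.047) for u in [(488,322),(623,387),(560,514),(415,415)]])
print("side drawer",[g("side",u,.047) for u in [(398,217),(491,219),(491,273),(388,265)]])
print("padlock",g("scene",(410,512),.015),g("scene",(443,505),.015),g("side",(540,268),.015))
print("cyl",g("scene",(207,284),.012),g("scene",(190,289),.017),g("scene",(225,276),.017),g("side",(470,450),.012))
print("tin",g("scene",(350,343),.012),g("side",(453,329),.012))
print("tray",[g("scene",u,.0) for u in [(240,237),(317,186),(385,235),(308,285)]],[g("side",u,.0) for u in [(305,358),(413,381),(376,474),(250,443)]])
s=r.state();print(s['eef_pos'],R.from_rotvec(s['ee_rot']).as_matrix().round(3),s['grip_width'])
k=r.calibration("wrist");print(k);print(R.from_rotvec(k['rotation']).as_matrix().round(2))
E
```

```text
drawer [array([ 0.622, -0.137]), array([ 0.674, -0.357]), array([ 0.448, -0.407]), array([ 0.414, -0.178])]
side drawer [array([ 0.674, -0.35 ]), array([ 0.457, -0.401]), array([ 0.406, -0.158]), array([ 0.62 , -0.128])]
padlock [ 0.321 -0.266] [ 0.359 -0.289] [ 0.318 -0.261]
cyl [0.344 0.28 ] [0.315 0.285] [0.377 0.27 ] [0.341 0.292]
tin [0.446 0.005] [0.443 0.006]
tray [array([0.462, 0.359]), array([0.674, 0.385]), array([0.676, 0.171]), array([0.481, 0.166])] [array([0.682, 0.155]), array([0.474, 0.157]), array([0.463, 0.368]), array([0.671, 0.37 ])]
[6.49990551e-01 6.25605197e-06 2.31301639e-01] [[-0.  1.  0.]
 [ 1.  0. -0.]
 [-0.  0. -1.]] 0.08526336807924516
{'camera_matrix': array([[319.18858355,   0.        , 251.74830481],
       [  0.        , 319.18858355, 194.01847672],
       [  0.        ,   0.        ,   1.        ]]), 'xyz': array([0.64991491, 0.07185067, 0.37558207]), 'rotation': array([-0.28080828,  0.00070777, -0.00048589])}
[[ 1.    0.    0.  ]
 [-0.    0.96  0.28]
 [-0.   -0.28  0.96]]
```

play_rows:
  plan:
    - [-280,-305,40,2.1]
    - [-280,-305,40,2.1]
    - [-280,-305,40,2.1]
    - [-280,-305,40,2.1]
    - [-280,-305,40,2.1]
    - [-280,-305,40,2.1]
    - [-280,-305,40,2.1]
    - [-280,-305,40,2.1]
    - [-280,-305,40,2.1]
    - [-280,-305,40,2.1]
    - [-280,-305,40,2.1]
    - [-280,-305,40,2.1]
    - [-280,-305,40,2.1]
    - [-280,-305,40,2.1]
  jaw: 100

```text
clock: 2.75
eef_pos: [0.345, -0.28, 0.1913]
ee_rot: [3.033, -0.817, 0.0]
contact_force: [0.2, -0.0, 0.1]
grip_width: 0.0854
grip_force: 0.0
```

```bash
python3 - <<'E'
from h import *
snap("wrist","w1"); k=r.calibration("wrist"); print(k['xyz'].tolist(),k['rotation'].tolist())
s=r.state();print(s['eef_pos'],R.from_rotvec(s['ee_rot']).as_matrix().round(3),s['joint_positions'],s['clock'])
print(r.recognise("padlock_brass","wrist"))
E
```

```text
[0.40573129242887923, -0.3138745584942877, 0.3355964096068281] [-0.16977514595653997, 0.29463108051358056, -2.0822240095611124]
[ 0.34501949 -0.27997999  0.19132079] [[ 0.864 -0.503  0.   ]
 [-0.503 -0.864 -0.   ]
 [ 0.     0.    -1.   ]] [-7.49936171e-01  2.48434712e-01  2.09283976e+00 -2.95444218e-05
  8.00270320e-01  1.34792773e+00] 2.8
[{'uv': [249.2, 192.4], 'conf': 0.77}]
```

View pics/w1.png

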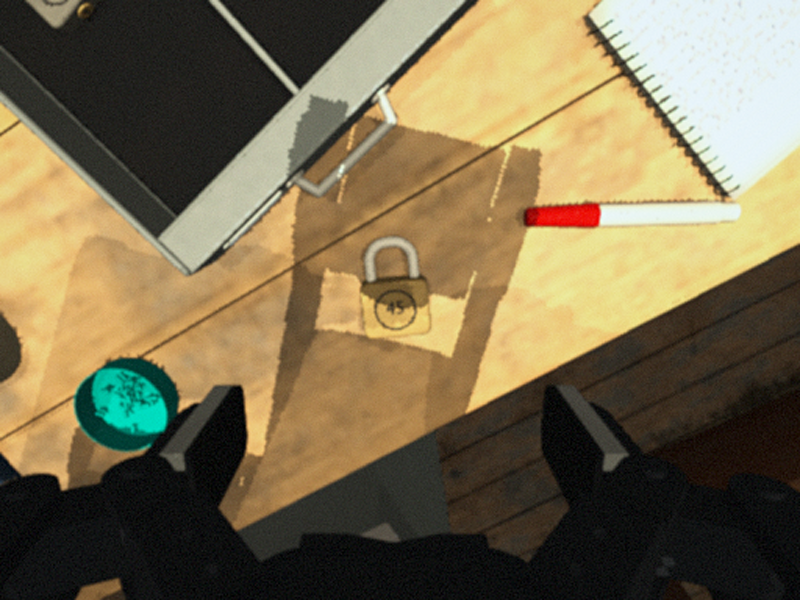

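The wrist view shows the brass padlock with body corners at (362,280), (428,278), (432,334), (364,338) and the shackle top at (391,238). The drawer's front-left corner is at (190,273) and its front edge runs to (475,0).

```bash
python3 - <<'E'
from h import *
S=1.5625; g=lambda u,z:onz("wrist",np.array(u)/S,z)
tl,tr,br,bl=[g(u,.019) for u in [(362,280),(428,278),(432,334),(364,338)]]
sh=g((391,238),.012)
c=(tl+tr+br+bl)/4; ax=sh-c; d=(tl+tr-bl-br)
print("body c",c,"yaw",np.arctan2(ax[1],ax[0]),np.arctan2(d[1],d[0]),np.arctan2(*(-(tr-tl))[[1,0]])+np.pi/2,np.linalg.norm(tr-tl),np.linalg.norm(d)/2)
print("tool",tool([*c[:2],.0]))
f=g((190,273),.047);f2=g((475,0),.047);f3=g((0,105),.047);print("drawer FL",f,f2,f3,"yaw",np.arctan2(*(f-f2)[[1,0]])-np.pi/2,np.arctan2(*(f3-f)[[1,0]]))
E
```

```text
body c [ 0.32270918 -0.26800945  0.019     ] yaw -0.4488114612705794 -0.4763620221634499 2.644487539859973 0.04302795776622709 0.039468311433906444
tool [-25.3   0.9 191.3]
drawer FL [ 0.41033457 -0.17735867  0.047     ] [ 0.4521894  -0.38955745  0.047     ] [ 0.53694284 -0.14458692  0.047     ] yaw 0.19474369735756025 0.2532846559544818
```

play_rows:
  plan:
    - [-25,1,60,-0.05]
    - [-25,1,120,-0.05]
    - [-25,1,160,-0.05]
    - [-25,1,180,-0.05]
    - [-25,1,188,-0.05]
    - [-25,1,188,-0.05]

```text
clock: 3.6
eef_pos: [0.3229, -0.2682, 0.0033]
ee_rot: [-3.052, 0.745, 0.001]
contact_force: [0.2, -0.3, -0.3]
grip_width: 0.0855
grip_force: 0.0
```

play_rows:
  plan:
    - [0,0,0,0]
    - [0,0,0,0]
    - [0,0,0,0]
    - [0,0,0,0]
    - [0,0,0,0]
    - [0,0,0,0]
  jaw: 30

```text
clock: 4.35
eef_pos: [0.3233, -0.2686, 0.0043]
ee_rot: [3.051, -0.745, 0.002]
contact_force: [-2.2, 1.7, 20.7]
grip_width: 0.0433
grip_force: 57.6
```

play_rows:
  plan:
    - [0,0,-40,0]
    - [0,0,-90,0]
    - [40,-40,-140,-0.15]
    - [126,-119,-150,-0.7]
    - [126,-119,-150,-0.7]
    - [126,-119,-150,-0.7]
    - [126,-119,-150,-0.7]
    - [126,-119,-150,-0.7]
    - [126,-119,-150,-0.7]

```text
clock: 5.48
eef_pos: [0.4888, -0.221, 0.1533]
ee_rot: [-3.123, -0.341, 0.001]
contact_force: [-0.4, 0.5, -1.7]
grip_width: 0.0433
grip_force: 63.8
```

```bash
python3 - <<'E'
from h import *
snap("wrist","w2"); s=r.state();print(s['eef_pos'],R.from_rotvec(s['ee_rot']).as_matrix().round(3)[:,0],s['joint_positions'],s['clock'],s['grip_width'])
E
```

```text
[ 0.48895419 -0.22101921  0.1533191 ] [ 0.976  0.216 -0.   ] [-4.81031452e-01  4.21112511e-01  1.93429754e+00 -5.55476607e-06
  7.86437193e-01  8.71786662e-01] 5.525 0.04352669636131904
```

View pics/w2.png

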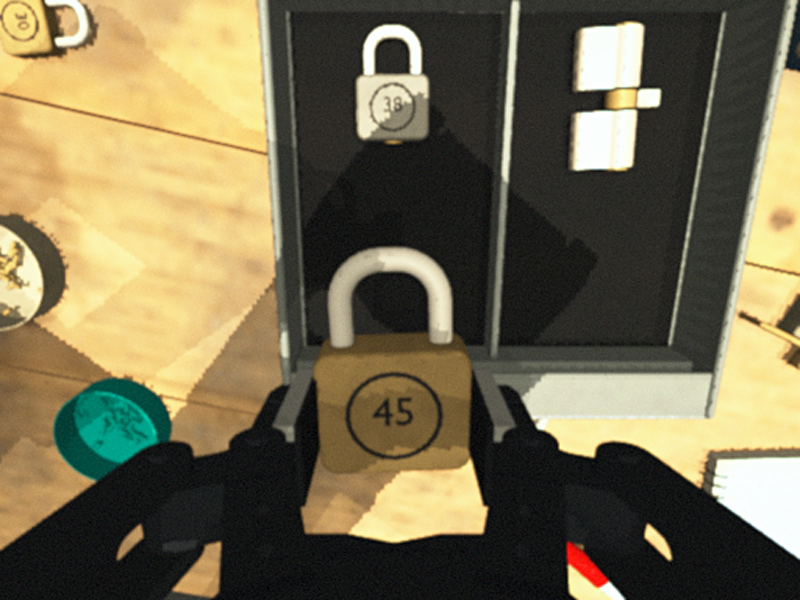

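The padlock is firmly held with its shackle up. The drawer's divider runs (515,0)–(495,355), its front-right rim corner is at (713,417), and its left rim runs (262,0)–(285,380). The steel padlock is at (393,100) and the nickel cylinder at (607,100).

```bash
python3 - <<'E'
from h import *
S=1.5625; g=lambda u,z:onz("wrist",np.array(u)/S,z)
yaw=lambda a,b:np.arctan2(*(b-a)[[1,0]])
fr=g((713,417),.047); l1=g((285,380),.047); l0=g((262,0),.047); r0=g((790,0),.047)
d1=g((495,355),.025); d0=g((515,0),.025); fl2=g((540,414),.047)
print("yaws",yaw(l1,l0),yaw(d1,d0),yaw(fr,r0),yaw(fr,fl2)-np.pi/2)
for y in (.2,.22,.24):
    M=np.array([[np.cos(y),-np.sin(y)],[np.sin(y),np.cos(y)]])
    loc=lambda p:(M.T@p[:2]*1000).round(1)
    print(y,"FR",loc(fr),"L",loc(l1),loc(l0),"R",loc(r0),"div",loc(d1),loc(d0),"steel",loc(g((393,108),.02)),"nick",loc(g((603,98),.02)),"lip",loc(g((600,373),.047)),loc(g((620,415),.047)),"tcp",loc(r.state()['eef_pos']))
E
```

```text
yaws 0.21259365584326997 0.2215780555378681 0.22988617529986177 0.1983238724173202
0.2 FR [ 370.2 -492.3] L [ 388.6 -253.7] [ 572.7 -251.4] R [ 576.8 -486.2] div [ 396.4 -372.5] [ 580.7 -368.5] steel [ 531.3 -310.3] nick [ 538. -419.] lip [ 395.7 -425.5] [ 370.5 -440.1] tcp [ 435.3 -313.8]
0.22 FR [ 360.3 -499.6] L [ 383.4 -261.4] [ 567.6 -262.8] R [ 567.  -497.6] div [ 388.9 -380.4] [ 573.2 -380.1] steel [ 525.  -320.9] nick [ 529.6 -429.6] lip [ 387.2 -433.4] [ 361.6 -447.4] tcp [ 428.9 -322.4]
0.24 FR [ 350.2 -506.7] L [ 378.1 -269. ] [ 562.2 -274.1] R [ 556.9 -508.8] div [ 381.2 -388.1] [ 565.5 -391.5] steel [ 518.5 -331.3] nick [ 520.9 -440.1] lip [ 378.4 -441. ] [ 352.6 -454.6] tcp [ 422.4 -330.9]
```

play_rows:
  plan:
    - [0,0,60,0]
    - [0,0,110,0]
    - [0,0,135,0]
    - [0,0,142,0]
    - [0,0,146,0]
    - [0,0,146,0]

```text
clock: 6.28
eef_pos: [0.4901, -0.2211, 0.0081]
ee_rot: [3.122, 0.345, 0.002]
contact_force: [0.1, -1.0, -1.4]
grip_width: 0.0436
grip_force: 63.8
```

play_rows:
  plan:
    - [0,0,0,0]
    - [0,0,0,0]
    - [0,0,0,0]
    - [0,0,-30,0]
    - [0,0,-80,0]
    - [0,0,-140,0]
    - [0,0,-180,0]
  jaw: 70

```text
clock: 7.15
eef_pos: [0.49, -0.2209, 0.1901]
ee_rot: [3.121, 0.346, 0.003]
contact_force: [0.4, -0.9, -0.5]
grip_width: 0.0598
grip_force: 0.0
```

play_rows:
  plan:
    - [40,-60,0,-0.18]
    - [60,-120,0,-0.36]
    - [80,-180,0,-0.54]
    - [90,-240,0,-0.72]
    - [80,-300,0,-0.9]
    - [50,-350,0,-1.08]
    - [30,-400,0,-1.26]
    - [0,-450,0,-1.44]
    - [-20,-507,0,-1.62]
    - [-20,-507,0,-1.8]
    - [-20,-507,0,-1.98]
    - [-20,-507,0,-2.16]
    - [-20,-507,0,-2.34]
    - [-20,-507,0,-2.52]
    - [-20,-507,0,-2.68]
    - [-20,-507,0,-2.68]
    - [-20,-507,0,-2.68]
  jaw: 100

```text
clock: 9.28
eef_pos: [0.359, 0.2696, 0.1874]
ee_rot: [0.383, 3.118, 0.0]
contact_force: [0.8, 0.0, 0.6]
grip_width: 0.0854
grip_force: 0.0
```

```bash
python3 - <<'E'
from h import *
snap("wrist","w3"); s=r.state();print(s['eef_pos'],R.from_rotvec(s['ee_rot']).as_matrix().round(3)[:,1],s['joint_positions'],s['clock'],s['grip_width'])
E
```

```text
[0.35901866 0.2695949  0.18735929] [0.242 0.97  0.   ] [ 5.76552206e-01  2.60630845e-01  2.08784970e+00 -5.43329788e-07
  7.93022587e-01 -7.50269891e-01] 9.325 0.08581430243438881
```

View pics/w3.png

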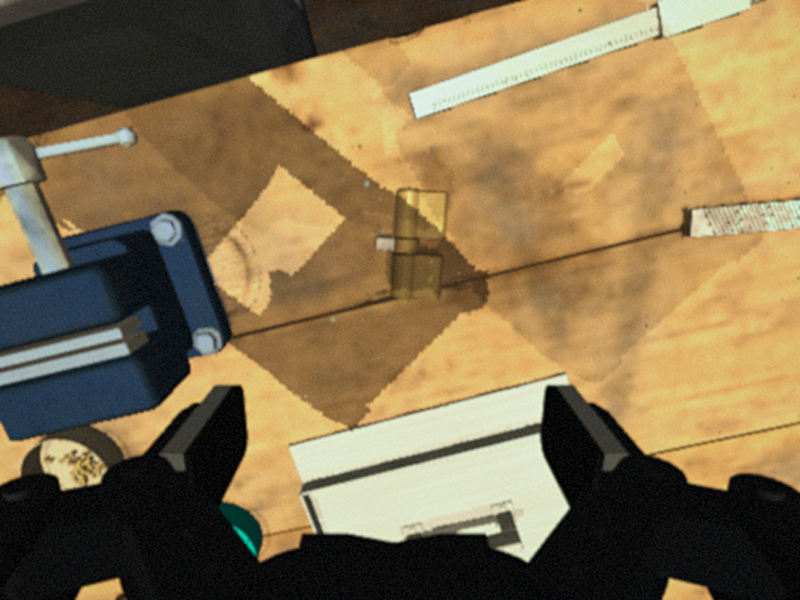

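The brass cylinder lies with body corners at (397,188), (448,192), (440,299) and (391,297), and its cam points left at (384,243).

```bash
python3 - <<'E'
from h import *
S=1.5625; g=lambda u,z:onz("wrist",np.array(u)/S,z)
a,b,c,d=[g(u,.013) for u in [(397,188),(448,192),(440,299),(391,297)]]
m=(a+b+c+d)/4; L=(a+b-c-d)/2; w=(b-a+c-d)/2
print(m,"len",np.linalg.norm(L),"w",np.linalg.norm(w),"long axis ang",np.arctan2(L[1],L[0]),"w ang",np.arctan2(w[1],w[0]),"tool y ang",np.arctan2(.97,.242))
print(tool([*m[:2],.003]))
E
```

```text
[0.34623243 0.2910955  0.013     ] len 0.07001139978175776 w 0.03223635211067768 long axis ang 2.8467600340982973 w ang 1.2670607066418689 tool y ang 1.326302864988521
[ 17.6  17.8 184.4]
```

play_rows:
  plan:
    - [-1,17,60,0.05]
    - [-1,17,120,0.05]
    - [-1,17,160,0.05]
    - [-1,17,176,0.05]
    - [-1,17,181,0.05]
    - [-1,17,181,0.05]

```text
clock: 10.07
eef_pos: [0.3642, 0.286, 0.0065]
ee_rot: [0.457, 3.108, 0.0]
contact_force: [-1.3, 0.4, -0.1]
grip_width: 0.0852
grip_force: 0.0
```

play_rows:
  plan:
    - [0,0,0,0]
    - [0,0,0,0]
    - [0,0,0,0]
    - [0,0,0,0]
    - [0,0,0,0]
    - [0,0,0,0]
    - [0,0,0,0]
  jaw: 15

```text
clock: 10.95
eef_pos: [0.3642, 0.2859, 0.0072]
ee_rot: [0.455, 3.108, 0.001]
contact_force: [-2.6, -3.9, 23.8]
grip_width: 0.0303
grip_force: 55.0
```

play_rows:
  plan:
    - [0,0,-30,0]
    - [0,0,-90,0]
    - [0,0,-150,0]
    - [-50,-40,-175,0.15]
    - [-95,-80,-175,0.3]
    - [-135,-125,-175,0.45]
    - [-175,-180,-175,0.6]
    - [-212,-235,-175,0.75]
    - [-240,-290,-175,0.9]
    - [-265,-345,-175,1.06]
    - [-290,-400,-175,1.06]
    - [-310,-455,-175,1.06]
    - [-330,-510,-175,1.06]
    - [-338,-563,-175,1.06]
    - [-338,-563,-175,1.06]
    - [-338,-563,-175,1.06]

```text
clock: 12.95
eef_pos: [0.526, -0.3501, 0.181]
ee_rot: [-1.965, -2.45, -0.0]
contact_force: [-0.7, 0.1, -1.9]
grip_width: 0.0281
grip_force: 62.9
```

```bash
python3 - <<'E'
from h import *
snap("wrist","w4"); s=r.state();print(s['eef_pos'],R.from_rotvec(s['ee_rot']).as_matrix().round(3)[:,1],s['joint_positions'],s['clock'],s['grip_width'],s['contact_force'])
y=.22;M=np.array([[np.cos(y),-np.sin(y)],[np.sin(y),np.cos(y)]]);print((M.T@(s['eef_pos'][:2]-[.5463,-.2675])).round(4))
E
```

```text
[ 0.52625644 -0.34950858  0.18116238] [ 0.976  0.218 -0.   ] [-6.34365409e-01  5.06350555e-01  1.68956201e+00  2.77199929e-04
  9.46393649e-01 -8.54705477e-01] 13.0 0.02788930751395085 [ 0.51457684  0.43725803 -1.7210871 ]
[-0.0375 -0.0757]
```

View pics/w4.png

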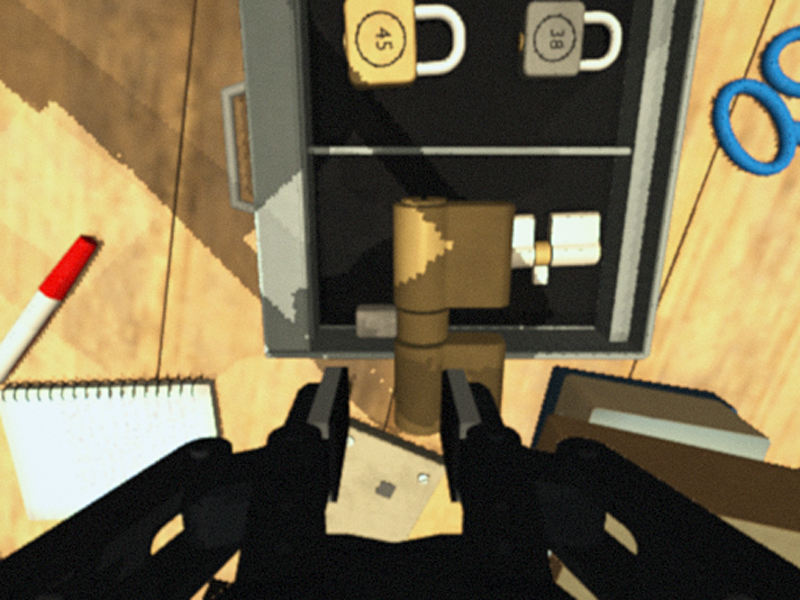

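```bash
python3 - <<'E'
import cv2
a=cv2.imread("pics/w4.png")[180:520,280:600]
cv2.imwrite("pics/w4c.png",cv2.resize(cv2.convertScaleAbs(a,alpha=1.8,beta=25),(560,595),interpolation=cv2.INTER_CUBIC))
E
```

```text
(no output)
```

View pics/w4c.png

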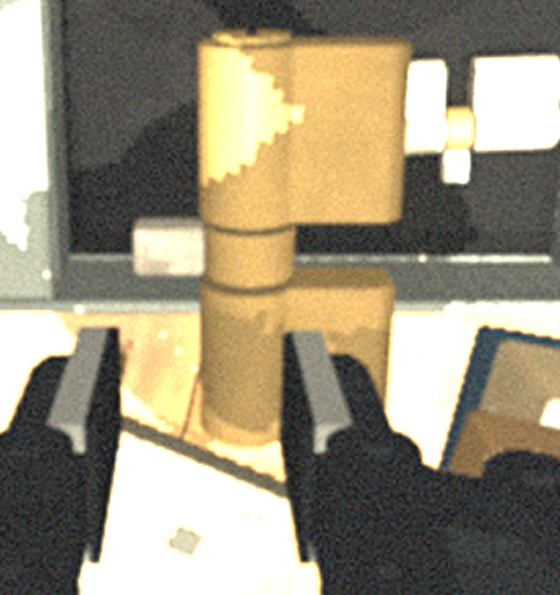

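The zoom shows the cylinder level and held, but shifted about 16 mm to the right of the pads, with its cam free on the left. I'll lower it carefully until it touches the floor.

play_rows:
  plan:
    - [-6,-2,60,0]
    - [-6,-2,110,0]
    - [-6,-2,140,0]
    - [-6,-2,150,0]
    - [-6,-2,154,0]
    - [-6,-2,156,0]
    - [-6,-2,156,0]

```text
clock: 13.88
eef_pos: [0.5263, -0.357, 0.0263]
ee_rot: [1.963, 2.451, 0.0]
contact_force: [0.4, 1.0, -0.4]
grip_width: 0.0279
grip_force: 62.8
```

play_rows:
  plan:
    - [0,0,2,0]
    - [0,0,4,0]
    - [0,0,6,0]
    - [0,0,6,0]

```text
clock: 14.38
eef_pos: [0.5257, -0.3566, 0.0191]
ee_rot: [-1.964, -2.452, 0.0]
contact_force: [0.8, -0.5, -2.6]
grip_width: 0.0279
grip_force: 62.8
```

play_rows:
  plan:
    - [0,0,1,0]
    - [0,0,3,0]
    - [0,0,4,0]
    - [0,0,4,0]

```text
clock: 14.88
eef_pos: [0.5258, -0.3567, 0.0152]
ee_rot: [-1.964, -2.452, 0.0]
contact_force: [0.1, -0.0, -2.1]
grip_width: 0.028
grip_force: 62.8
```

play_rows:
  plan:
    - [0,0,1,0]
    - [0,0,2,0]
    - [0,0,3,0]
    - [0,0,3,0]

```text
clock: 15.38
eef_pos: [0.5257, -0.3566, 0.0122]
ee_rot: [-1.964, -2.452, 0.0]
contact_force: [-0.5, 0.6, -1.0]
grip_width: 0.0282
grip_force: 62.8
```

play_rows:
  plan:
    - [0,0,1,0]
    - [0,0,2,0]
    - [0,0,2,0]

```text
clock: 15.75
eef_pos: [0.5259, -0.3566, 0.0108]
ee_rot: [1.964, 2.452, 0.0]
contact_force: [-1.8, 2.8, 8.1]
grip_width: 0.0278
grip_force: 64.2
```

play_rows:
  plan:
    - [0,0,0,0]
    - [0,0,0,0]
    - [0,0,0,0]
    - [0,0,0,0]
  jaw: 48

```text
clock: 16.25
eef_pos: [0.5258, -0.3567, 0.0103]
ee_rot: [-1.964, -2.452, 0.0]
contact_force: [0.3, -0.1, -0.0]
grip_width: 0.041
grip_force: 0.0
```

play_rows:
  plan:
    - [0,0,-10,0]
    - [0,0,-30,0]
    - [0,0,-80,0]
    - [0,0,-140,0]
    - [0,0,-190,0]
    - [0,0,-190,0]

```text
clock: 17.0
eef_pos: [0.5278, -0.3582, 0.2063]
ee_rot: [1.959, 2.445, 0.0]
contact_force: [-0.0, -0.1, 0.5]
grip_width: 0.0411
grip_force: 0.0
```

```bash
python3 - <<'E'
from h import *
snap("wrist","w5"); s=r.state();print(s['eef_pos'],s['joint_positions'],s['clock'],s['grip_width'],s['contact_force'])
E
```

```text
[ 0.52671748 -0.35737792  0.20367767] [-6.43762084e-01  4.85952871e-01  1.66198783e+00 -1.90675654e-05
  9.88664641e-01 -8.63782703e-01] 17.05 0.04120558244615738 [-0.71195673  0.09647733 -0.9433336 ]
```

View pics/w5.png

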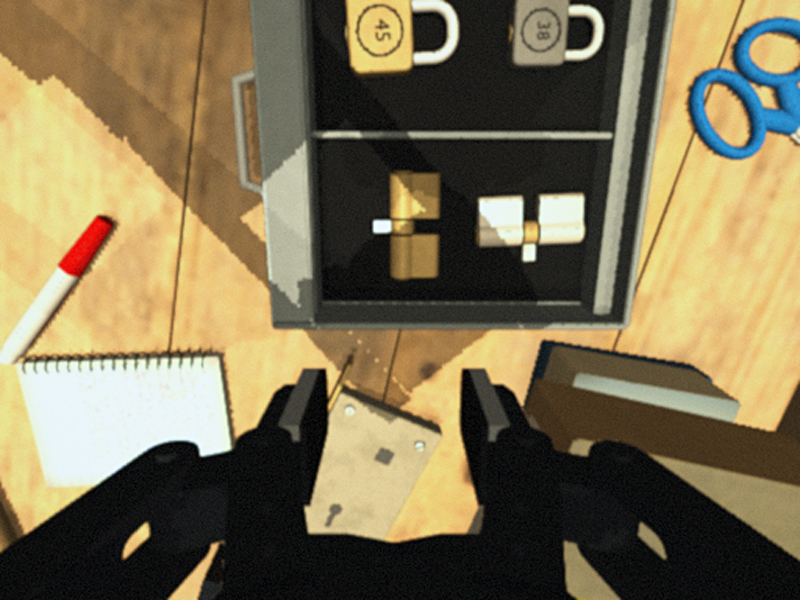

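The view shows all four locks lying flat. The brass cylinder (415,225) is in front of the nickel one (531,220), and the brass padlock (390,35) is in front of the steel one (550,30). Next is the tray.

play_rows:
  plan:
    - [597,180,0,0.22]
    - [597,180,0,0.22]
    - [597,180,0,0.22]
    - [597,180,0,0.22]
    - [597,180,0,0.22]
    - [597,180,0,0.22]
    - [597,180,0,0.22]
    - [597,180,0,0.22]
    - [597,180,0,0.22]
    - [597,180,0,0.22]
    - [597,180,0,0.22]
    - [597,180,0,0.22]
    - [597,180,0,0.22]
  jaw: 60

```text
clock: 18.68
eef_pos: [0.5709, 0.2638, 0.2]
ee_rot: [-2.223, -2.22, 0.002]
contact_force: [0.6, 0.0, 0.1]
grip_width: 0.0515
grip_force: 0.0
```

```bash
python3 - <<'E'
from h import *
snap("wrist","w6"); s=r.state();print(s['eef_pos'],R.from_rotvec(s['ee_rot']).as_matrix().round(3)[:,1],s['joint_positions'],s['clock'],s['grip_width'],s['contact_force'])
E
```

```text
[0.57109196 0.26377546 0.20017822] [ 1.    -0.002 -0.001] [ 3.84568028e-01  4.82370584e-01  1.67828344e+00 -1.31682517e-04
  9.81589443e-01  3.86156934e-01] 18.725 0.05130120126179487 [-0.24055605 -0.08933376 -0.38184038]
```

View pics/w6.png

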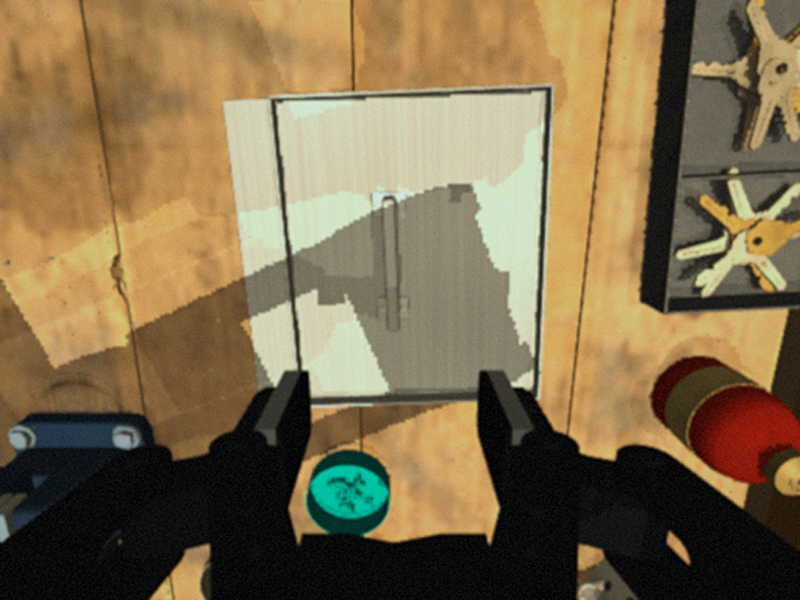

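The tray's rail top runs from (389,197) to (393,330). The tray's corners are at (224,101), (552,87), (538,400) and (262,395).

```bash
python3 - <<'E'
from h import *
S=1.5625; g=lambda u,z:onz("wrist",np.array(u)/S,z)
a,b=g((389,197),.04),g((393,330),.04); print("rail",a,b,(a+b)/2,np.linalg.norm(a-b),"yaw",np.arctan2(*(a-b)[[1,0]])-np.pi/2)
P=[g((224,101),.004),g((552,87),.018),g((538,400),.018),g((262,395),.004)];print(np.round(P,3),np.mean(P,0))
print("front yaw",np.arctan2(*(P[0]-P[3])[[1,0]])-np.pi/2,"back",np.arctan2(*(P[1]-P[2])[[1,0]])-np.pi/2,"left",np.arctan2(*(P[1]-P[0])[[1,0]]))
print(tool([*((a+b)/2)[:2],.014]))
E
```

```text
rail [0.56819992 0.31385872 0.04      ] [0.57039942 0.22968293 0.04      ] [0.56929967 0.27177082 0.04      ] 0.08420451915752959 yaw 0.026123844493107118
[[0.463 0.371 0.004]
 [0.667 0.377 0.018]
 [0.675 0.168 0.018]
 [0.472 0.166 0.004]] [0.56918657 0.27073567 0.011     ]
front yaw 0.04235844196100924 back 0.03776407380886293 left 0.029329254552250553
[  8.1  -1.7 186.2]
```

play_rows:
  plan:
    - [8,-2,60,-0.035]
    - [8,-2,120,-0.035]
    - [8,-2,165,-0.035]
    - [8,-2,180,-0.035]
    - [8,-2,184,-0.035]
    - [8,-2,184,-0.035]

```text
clock: 19.48
eef_pos: [0.5702, 0.2733, 0.0178]
ee_rot: [2.182, 2.259, 0.003]
contact_force: [-0.6, 0.1, -0.1]
grip_width: 0.0512
grip_force: 0.0
```

play_rows:
  plan:
    - [0,0,0,0]
    - [0,0,0,0]
    - [0,0,0,0]
    - [0,0,0,0]
    - [0,0,0,0]
    - [0,0,0,0]
    - [0,0,0,0]
  jaw: 2

```text
clock: 20.35
eef_pos: [0.5696, 0.2734, 0.0173]
ee_rot: [2.182, 2.26, 0.002]
contact_force: [-1.0, -1.0, 10.3]
grip_width: 0.0072
grip_force: 59.6
```

play_rows:
  plan:
    - [0,0,-30,0]
    - [0,0,-80,0]
    - [0,0,-130,0]
    - [0,0,-183,0]
    - [-50,-2,-183,-0.02]
    - [-100,-4,-183,-0.04]
    - [-150,-6,-183,-0.06]
    - [-200,-8,-183,-0.08]
    - [-250,-10,-183,-0.1]
    - [-300,-12,-183,-0.12]
    - [-350,-14,-183,-0.14]
    - [-400,-15,-183,-0.15]
    - [-450,-16,-183,-0.17]
    - [-490,-18,-183,-0.185]
    - [-520,-19,-183,-0.185]
    - [-533,-19,-183,-0.185]
    - [-533,-19,-183,-0.185]
    - [-533,-19,-183,-0.185]

```text
clock: 22.6
eef_pos: [0.5687, -0.259, 0.1992]
ee_rot: [-1.963, -2.452, -0.0]
contact_force: [-0.7, -0.1, -3.3]
grip_width: 0.0068
grip_force: 59.4
```

```bash
cat >> h.py <<'E'
def dr():
    s=r.state();y=.22;M=np.array([[np.cos(y),-np.sin(y)],[np.sin(y),np.cos(y)]])
    t=R.from_rotvec(s['ee_rot']).as_matrix()[:,1]
    print("drawer-frame TCP mm",(1000*(M.T@(s['eef_pos'][:2]-[.5463,-.2675]))).round(1),"z",(1000*s['eef_pos'][2]).round(1),"yang",np.arctan2(t[1],t[0]).round(3),"tilt",t[2].round(3),"F",s['contact_force'].round(1),"M",s['moment'].round(2),"w",round(s['grip_width'],4),"t",s['clock'])
E
python3 - <<'E'
from h import *
dr(); snap("wrist","w7"); 
k=r.recognise("mug","scene") if 0 else None
E
```

```text
drawer-frame TCP mm [23.8  3.4] z 199.2 yang 0.221 tilt -0.0 F [-0.7 -0.1 -3.3] M [ 0.02 -0.   -0.03] w 0.0068 t 22.6
```

View pics/w7.png

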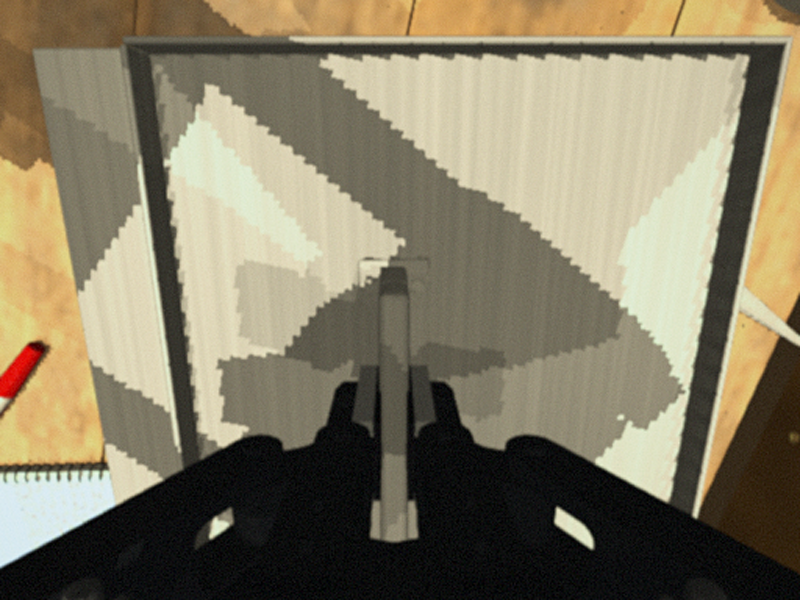

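play_rows:
  plan:
    - [-1,0,50,0]
    - [-1,0,90,0]
    - [-1,0,115,0]
    - [-1,0,125,0]
    - [-1,0,130,0]
    - [-1,0,130,0]

```text
clock: 23.4
eef_pos: [0.5695, -0.2611, 0.07]
ee_rot: [1.963, 2.451, 0.0]
contact_force: [0.2, 0.4, -3.5]
grip_width: 0.0069
grip_force: 59.4
```

play_rows:
  plan:
    - [0,0,2,0]
    - [0,0,4,0]
    - [0,0,6,0]
    - [0,0,7,0]
    - [0,0,7,0]

```text
clock: 24.02
eef_pos: [0.569, -0.2612, 0.0625]
ee_rot: [1.964, 2.452, -0.0]
contact_force: [-4.4, -1.2, 2.5]
grip_width: 0.007
grip_force: 60.7
```

```bash
python3 -c "
from h import *
dr()"
```

```text
drawer-frame TCP mm [23.5  1.2] z 62.5 yang 0.22 tilt -0.0 F [-4.4 -1.2  2.5] M [-0.1   0.21 -0.02] w 0.007 t 24.025
```

play_rows:
  plan:
    - [0,0,2,0]
    - [0,0,3,0]
    - [0,0,4,0]
    - [0,0,4,0]

```text
clock: 24.52
eef_pos: [0.5687, -0.2613, 0.0586]
ee_rot: [-1.964, -2.452, 0.0]
contact_force: [-8.4, -2.1, 9.5]
grip_width: 0.0068
grip_force: 68.5
```

```bash
python3 -c "
from h import *
dr(); snap('wrist','w8')
a=cv2.imread('pics/w7.png');b=cv2.imread('pics/w8.png');cv2.imwrite('pics/w8s.png',b)"
```

```text
drawer-frame TCP mm [23.2  1.1] z 58.6 yang 0.22 tilt -0.0 F [-8.4 -2.1  9.5] M [-0.05  0.35 -0.05] w 0.0068 t 24.525
```

View pics/w8.png

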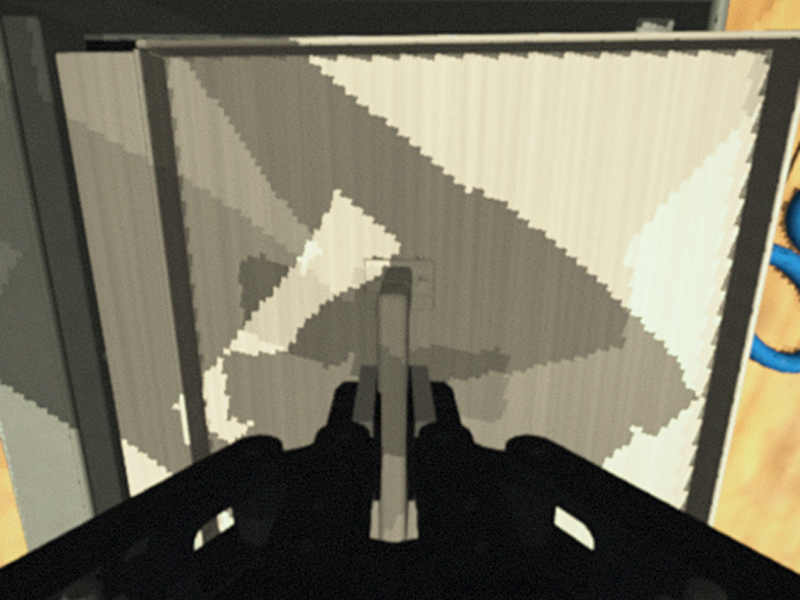

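The tray has tilted front-low in the grip. Its tongue edge sits near (57,52), clear of the lip on the left, so I'll slide it forward.

play_rows:
  plan:
    - [0,-3,0,0]
    - [0,-6,0,0]
    - [0,-9,0,0]
    - [0,-12,0,0]
    - [0,-15,0,0]
    - [0,-18,0,0]
    - [0,-20,0,0]
    - [0,-20,0,0]

```text
clock: 25.58
eef_pos: [0.5482, -0.2651, 0.0576]
ee_rot: [-1.963, -2.45, 0.001]
contact_force: [-1.9, 0.6, -4.7]
grip_width: 0.0066
grip_force: 62.9
```

```bash
python3 -c "
from h import *
dr()"
```

```text
drawer-frame TCP mm [2.4 2. ] z 57.6 yang 0.22 tilt -0.002 F [-1.9  0.6 -4.7] M [-0.02 -0.03  0.02] w 0.0066 t 25.575
```

play_rows:
  plan:
    - [0,0,2,0]
    - [0,0,4,0]
    - [0,0,6,0]
    - [0,0,8,0]
    - [0,0,8,0]

```text
clock: 26.2
eef_pos: [0.5494, -0.2654, 0.0501]
ee_rot: [-1.964, -2.452, 0.0]
contact_force: [0.4, 0.5, -3.0]
grip_width: 0.0066
grip_force: 63.1
```

```bash
python3 -c "
from h import *
dr()"
```

```text
drawer-frame TCP mm [3.5 1.4] z 50.1 yang 0.22 tilt -0.0 F [ 0.4  0.5 -3. ] M [0.03 0.02 0.03] w 0.0066 t 26.2
```

play_rows:
  plan:
    - [0,0,1,0]
    - [0,0,2,0]
    - [0,0,3,0]
    - [0,0,3,0]

```text
clock: 26.7
eef_pos: [0.5495, -0.2655, 0.0472]
ee_rot: [-1.964, -2.452, 0.0]
contact_force: [-0.8, 0.2, -2.8]
grip_width: 0.0064
grip_force: 63.1
```

play_rows:
  plan:
    - [0,0,1,0]
    - [0,0,2,0]
    - [0,0,2,0]

```text
clock: 27.08
eef_pos: [0.5495, -0.2655, 0.0453]
ee_rot: [-1.964, -2.452, 0.0]
contact_force: [-0.8, -0.5, -1.1]
grip_width: 0.0068
grip_force: 63.3
```

```bash
python3 -c "
from h import *
dr(); snap('wrist','w9')"
```

```text
drawer-frame TCP mm [3.6 1.3] z 45.3 yang 0.22 tilt -0.0 F [-0.8 -0.5 -1.1] M [ 0.08  0.05 -0.03] w 0.0068 t 27.075
```

View pics/w9.png

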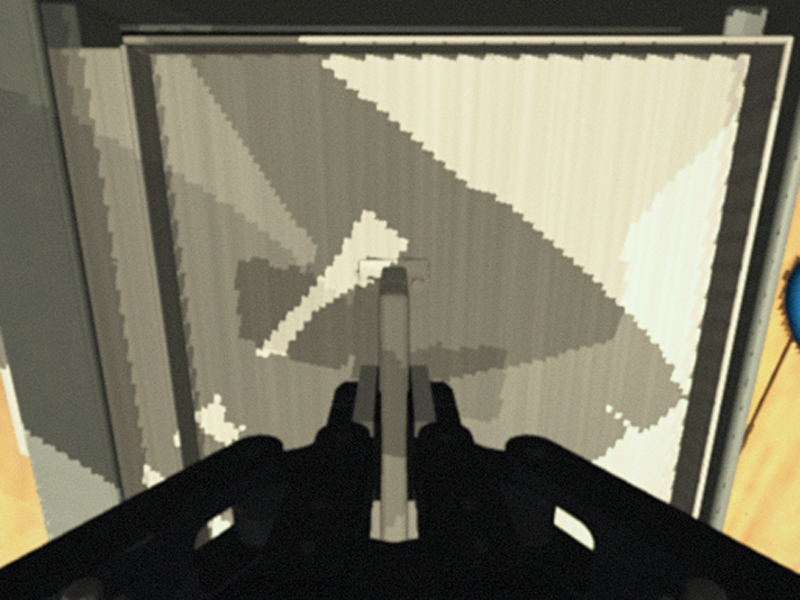

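The tray looks level. Its tongue passes under the lip (edge from (45,0) to (120,490)) and its back edge is inside the back wall. I'll seat it and release.

play_rows:
  plan:
    - [0,0,0.5,0]
    - [0,0,1,0]
    - [0,0,1,0]

```text
clock: 27.5
eef_pos: [0.5496, -0.2655, 0.0453]
ee_rot: [1.964, 2.452, 0.0]
contact_force: [-5.8, 3.6, 16.8]
grip_width: 0.0066
grip_force: 66.1
```

play_rows:
  plan:
    - [0,0,0,0]
    - [0,0,0,0]
    - [0,0,0,0]
    - [0,0,0,0]
    - [0,0,-30,0]
    - [0,0,-90,0]
    - [0,0,-150,0]
    - [0,0,-165,0]
  jaw: 45

```text
clock: 28.5
eef_pos: [0.5512, -0.2664, 0.2134]
ee_rot: [1.96, 2.447, 0.002]
contact_force: [0.0, -0.9, -0.9]
grip_width: 0.0388
grip_force: 0.0
```

```bash
python3 - <<'E'
from h import *
S=1.5625; g=lambda u,z:np.round(onz("scene",np.array(u)/S,z),3)[:2]
im=r.capture("scene"); print([ (d['uv'],d['conf']) for d in r.recognise("pin_tin","scene")])
for n,u,z in [("tin",(350,343),.012),("tq1",(335,403),.012),("tq2",(360,291),.012),("vise base corner",(299,347),.01),("vise base corner front",(255,377),.01),("small",(415,308),.006),("mug",(492,245),.045)]: print(n,g(u,z))
print("drawer tgt", .5463+.0556*.976+.041*.218, -.2675+.0556*.218-.041*.976)
dr()
E
```

```text
[([231.7, 185.2], 0.7), ([213.8, 256.6], 0.68), ([224.4, 217.7], 0.64)]
tin [0.446 0.005]
tq1 [ 0.355 -0.067]
tq2 [0.534 0.082]
vise base corner [0.38  0.057]
vise base corner front [0.294 0.056]
small [ 0.581 -0.01 ]
mug [ 0.769 -0.02 ]
drawer tgt 0.6095036 -0.2953952
drawer-frame TCP mm [4.3 0.7] z 211.0 yang 0.22 tilt 0.002 F [ 0.4  0.1 -0.8] M [-0.    0.03 -0.04] w 0.0387 t 28.6
```

play_rows:
  plan:
    - [288,-44,40,1.57]
    - [288,-44,40,1.57]
    - [288,-44,40,1.57]
    - [288,-44,40,1.57]
    - [288,-44,40,1.57]
    - [288,-44,40,1.57]
    - [288,-44,40,1.57]
    - [288,-44,40,1.57]
    - [288,-44,40,1.57]
    - [288,-44,40,1.57]
    - [288,-44,40,1.57]
  jaw: 100

```text
clock: 29.98
eef_pos: [0.4432, 0.006, 0.1685]
ee_rot: [-3.122, -0.351, 0.002]
contact_force: [-0.4, -0.1, -0.2]
grip_width: 0.0855
grip_force: 0.0
```

```bash
python3 - <<'E'
from h import *
snap("wrist","w10"); dr(); print(r.state()['eef_pos'],[(np.array(d['uv'])*1.5625,d['conf'],onz("wrist",d['uv'],.011)) for d in r.recognise("pin_tin","wrist")])
E
```

```text
drawer-frame TCP mm [-40.8 289.3] z 168.7 yang -1.347 tilt -0.0 F [-0.3 -0.   0.1] M [ 0.02 -0.   -0.03] w 0.0856 t 30.025
[0.44334264 0.00596927 0.16869714] [(array([393.4375, 272.1875]), 0.98, array([0.44614924, 0.00813678, 0.011     ])), (array([467.34375, 420.3125 ]), 0.87, array([ 0.35717522, -0.06324806,  0.011     ])), (array([287.34375,  90.3125 ]), 0.64, array([0.53485821, 0.08923536, 0.011     ]))]
```

View pics/w10.png

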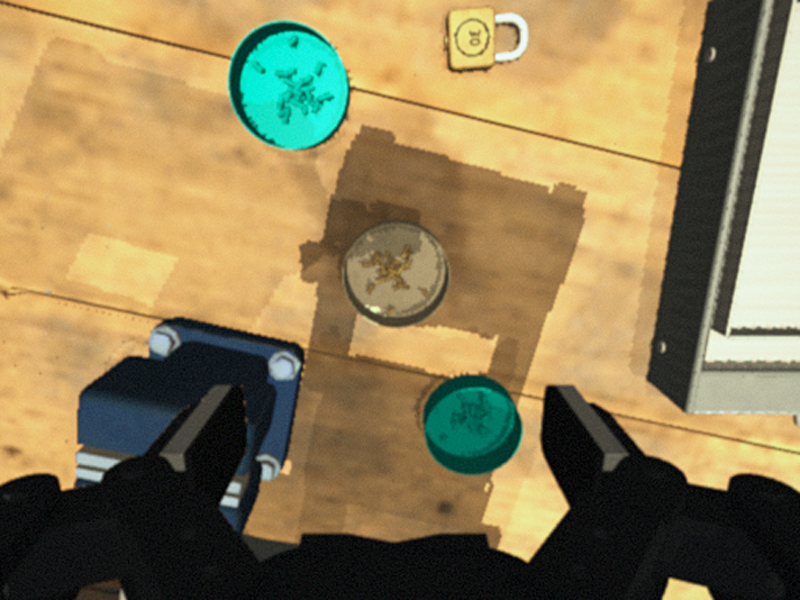

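The grey tin is at (396,272), its rim spanning 345–448. The turquoise tins are at (290,85) and (472,424), clear of the fingers.

play_rows:
  plan:
    - [2,0,50,0]
    - [2,0,100,0]
    - [2,0,140,0]
    - [2,0,158,0]
    - [2,0,164,0]
    - [2,0,164,0]

```text
clock: 30.82
eef_pos: [0.4458, 0.0064, 0.0054]
ee_rot: [-3.122, -0.347, 0.0]
contact_force: [-0.0, 0.5, 0.6]
grip_width: 0.0854
grip_force: 0.0
```

play_rows:
  plan:
    - [0,0,0,0]
    - [0,0,0,0]
    - [0,0,0,0]
    - [0,0,0,0]
    - [0,0,0,0]
    - [0,0,0,0]
  jaw: 60

```text
clock: 31.58
eef_pos: [0.4463, 0.0065, 0.0066]
ee_rot: [3.122, 0.347, 0.003]
contact_force: [-3.1, 1.6, 18.6]
grip_width: 0.0607
grip_force: 60.4
```

```bash
python3 -c "
from h import *
dr();print(r.state()['eef_pos'],r.state()['joint_positions'])"
```

```text
drawer-frame TCP mm [-37.7 289.2] z 6.6 yang -1.35 tilt 0.0 F [-3.1  1.6 18.6] M [0.16 0.43 0.2 ] w 0.0607 t 31.575
[0.44634468 0.00650574 0.00656179] [-5.33838872e-02  5.98282015e-01  2.22452317e+00  1.10268668e-04
  3.16848561e-01  1.29613122e+00]
```

play_rows:
  plan:
    - [0,0,-15,0]
    - [0,0,-40,0]
    - [0,0,-70,0]
    - [0,0,-100,0]
    - [5,15,-118,0]
    - [15,45,-125,0]
    - [25,80,-125,0]
    - [35,115,-125,0]
    - [45,150,-125,0]
    - [55,185,-125,0]
    - [65,220,-125,0]
    - [75,255,-125,0]
    - [83,285,-125,0]
    - [88,308,-125,0]
    - [92,323,-125,0]
    - [93,330,-125,0]
    - [93,330,-125,0]
    - [93,330,-125,0]

```text
clock: 33.83
eef_pos: [0.6084, -0.2944, 0.1303]
ee_rot: [-3.122, -0.347, 0.001]
contact_force: [0.0, -0.4, -1.5]
grip_width: 0.0609
grip_force: 66.3
```

```bash
python3 -c "
from h import *
dr(); snap('wrist','w11')"
```

```text
drawer-frame TCP mm [ 54.7 -39.8] z 130.3 yang -1.35 tilt -0.0 F [ 0.  -0.4 -1.5] M [ 0.03  0.03 -0.01] w 0.0609 t 33.825
```

View pics/w11.png

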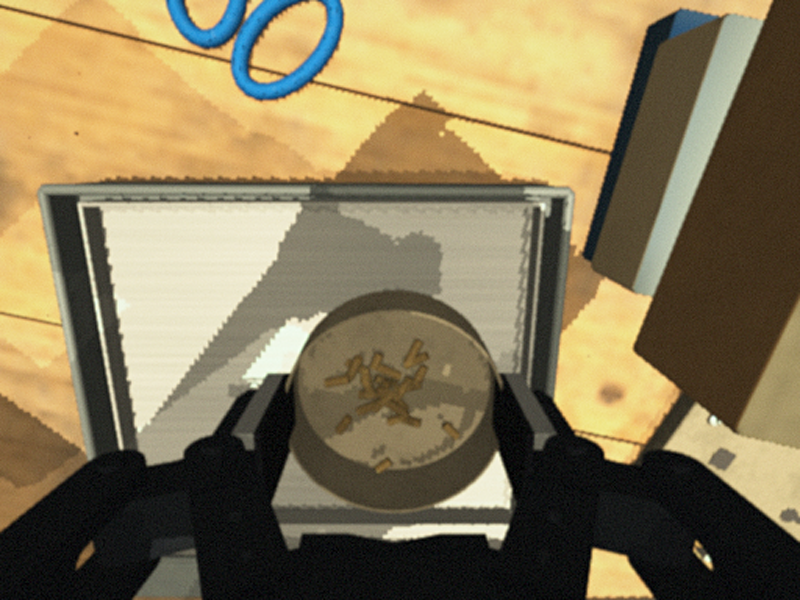

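The tin is upright with its pins inside, over the right rear of the tray and behind the handle. I'll lower it.

play_rows:
  plan:
    - [1,1,20,0]
    - [1,1,45,0]
    - [1,1,65,0]
    - [1,1,78,0]
    - [1,1,85,0]
    - [1,1,88,0]
    - [1,1,88,0]

```text
clock: 34.75
eef_pos: [0.6102, -0.2961, 0.0426]
ee_rot: [3.122, 0.346, 0.001]
contact_force: [0.6, -0.4, -1.7]
grip_width: 0.0605
grip_force: 66.3
```

play_rows:
  plan:
    - [0,0,1,0]
    - [0,0,2,0]
    - [0,0,2,0]

```text
clock: 35.12
eef_pos: [0.6099, -0.296, 0.0404]
ee_rot: [3.122, 0.346, 0.0]
contact_force: [0.1, -0.7, -1.9]
grip_width: 0.0605
grip_force: 66.3
```

play_rows:
  plan:
    - [0,0,0.7,0]
    - [0,0,1.4,0]
    - [0,0,1.4,0]

```text
clock: 35.5
eef_pos: [0.6099, -0.296, 0.0389]
ee_rot: [3.122, 0.346, 0.0]
contact_force: [0.3, 0.1, -1.6]
grip_width: 0.0607
grip_force: 66.3
```

play_rows:
  plan:
    - [0,0,0.5,0]
    - [0,0,1,0]
    - [0,0,1,0]

```text
clock: 35.88
eef_pos: [0.61, -0.296, 0.0387]
ee_rot: [3.122, 0.346, 0.0]
contact_force: [-4.1, 2.6, 11.1]
grip_width: 0.0605
grip_force: 67.9
```

Contact made, so I'll release with the jaws fully open and rise straight up.

play_rows:
  plan:
    - [0,0,0,0]
    - [0,0,0,0]
    - [0,0,0,0]
    - [0,0,0,0]
    - [0,0,0,0]
    - [0,0,-5,0]
    - [0,0,-15,0]
    - [0,0,-35,0]
    - [0,0,-70,0]
    - [0,0,-120,0]
    - [0,0,-160,0]
    - [0,0,-160,0]
  jaw: 95

```text
clock: 37.38
eef_pos: [0.6118, -0.297, 0.2033]
ee_rot: [3.118, 0.346, 0.009]
contact_force: [0.4, -0.3, -0.7]
grip_width: 0.0811
grip_force: 0.0
```

```bash
python3 - <<'E'
from h import *
im=r.capture("wrist"); dr(); cv2.imwrite("pics/end.png",im[:,:,::-1])
y=.22;M=np.array([[np.cos(y),-np.sin(y)],[np.sin(y),np.cos(y)]])
for q,z in (("pin_tin",.045),("tray",.032),("drawer",.04)):
    print(q,[(np.round(d['uv']),round(d['conf'],2),(1000*(M.T@(onz("wrist",d['uv'],z)[:2]-[.5463,-.2675]))).round()) for d in r.recognise(q,"wrist")][:2])
# tin rim circle fit and level check: rim corners at home level projected vs. image
P=lambda x,yy,z:np.r_[np.array([.5463,-.2675])+M@[x/1e3,yy/1e3],z/1e3]
print(proj("wrist",[P(55.6,-41,54),P(106.6,104,46),P(106.6,-106,46),P(114,118,47),P(114,-118,47)]).round(1))
v=im[...,:].mean(2)
c=[int(t) for t in proj("wrist",[P(106.6,0,46)])[0]]; print(c,v[c[1]-14:c[1]+14,c[0]].round().tolist())
for yy in (60,-90):
    c=[int(t) for t in proj("wrist",[P(106.6,yy,46)])[0]]; print(c,v[c[1]-14:c[1]+14,c[0]].round().tolist())
E
```

```text
drawer-frame TCP mm [ 56.7 -42.3] z 201.0 yang -1.35 tilt 0.003 F [ 0.3  0.7 -1.5] M [ 0.02 -0.01  0.06] w 0.0808 t 37.425
pin_tin [(array([249., 183.]), 0.84, array([ 51., -38.]))]
tray []
drawer [(array([218., 310.]), 0.68, array([-94.,  -3.]))]
[[253.2 180.7]
 [ 93.4 123.9]
 [324.9 123.9]
 [ 76.2 115.5]
 [339.1 115.6]]
[208, 123] [176.0, 173.0, 169.0, 158.0, 163.0, 161.0, 132.0, 95.0, 70.0, 66.0, 109.0, 154.0, 182.0, 170.0, 132.0, 119.0, 104.0, 73.0, 111.0, 126.0, 106.0, 101.0, 99.0, 106.0, 114.0, 118.0, 108.0, 114.0]
[141, 123] [152.0, 148.0, 151.0, 152.0, 154.0, 149.0, 138.0, 110.0, 71.0, 77.0, 115.0, 140.0, 144.0, 135.0, 118.0, 119.0, 118.0, 106.0, 154.0, 196.0, 198.0, 199.0, 208.0, 215.0, 219.0, 217.0, 211.0, 214.0]
[307, 123] [180.0, 160.0, 138.0, 117.0, 106.0, 93.0, 90.0, 93.0, 84.0, 67.0, 61.0, 85.0, 97.0, 101.0, 86.0, 65.0, 54.0, 68.0, 115.0, 145.0, 139.0, 137.0, 141.0, 150.0, 154.0, 155.0, 154.0, 156.0]
```

```bash
python3 -c "
from workcell import r
print(r.sign_off())"
```

```text
the job is handed in; nothing more can be done
None
```

I handed the job in at about 37 s: both brass locks are packed in front of their partners, the tray is in place under the lip and looked level, and the pin tin is upright behind its handle on the cylinder side, though no verdict came back.

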